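# Pack the tube block in the portable incubator and latch the lid

### The arm

A 6-joint arm with a two-finger parallel gripper is mounted at the origin on the work surface. World frame = base frame: x ahead of the robot, y to its left, z up, the work surface at z = 0. Lengths are in m, angles in rad, forces in N, time in s.
With the tool pointing down it reaches from about 0.325 to 0.775 m from the base axis. Payload 5.5 kg.
Tool frame: the origin (TCP) lies between the finger pads; the fingertips stand 17 mm ahead of it and the grasp point (between the pads) lies 2 mm behind it (manip.tcp_to_tips is the distance from the TCP to the fingertips, in m); z points along the fingers, y is the line along which they close (so a half turn about z gives the same grasp; the last joint's range is limited). The gripper opens to 88 mm and grips with 3 to 60 N. Pads are 20 mm wide; open, the fingers measure 115 mm over their backs; the gripper's body (75 mm by 178 mm) begins 61 mm behind the grasp point.
Start: joints at [1.269, 0.091, 1.231, -0, 1.82, -0.057], TCP at [0.145, 0.582, 0.24] pointing down, gripper open.
Joint ranges: [-2.87, 2.87], [-0.86, 2.18], [0.17, 2.46], [-1.51, 4.65], [0.06, 2.69], [-2.65, 2.65]. Speed limits (rad/s): [2.57, 2.57, 3.01, 3.14, 3.14, 3.14].

### API

Orientations are given as [roll, pitch, yaw] about the fixed x, y, z axes, in that order (R = Rz(yaw) Ry(pitch) Rx(roll)).
In Python, from station import manip gives the robot as it stands. The module is installed in compiled form; this text tells all that it offers.
- The arm moves only by the tool arm_command, never from a script. Its argument "commands" is a list of rows, each a list of 2 entries, a list of its own where there are three numbers: the shift along the tool's x, y, z each as a share of 0.5 m, from -1 to 1, then the turn, a rotation vector about the tool's x, y, z each as a share of 45 degrees, from -1 to 1. In form: [[[tx, ty, tz], [wx, wy, wz]], ...]. A call has 1 to 10 rows; each row is the pose to reach, as a shift and turn from the pose commanded when the call began, along the tool's axes at that moment; what a row does not reach only later rows make up. A row lasts 1/8 s, in which the tool goes at most 62.5 mm and 10.7 degrees, less where a joint would pass 70% of its speed; a pose out of reach is approached as far as the arm can. A call with a number of a shift or a turn outside -1 to 1 is refused whole. A call with a gripper value outside its range is refused whole. "grip" is the closure, from 0 (fully open) to 1 (shut), set as the call begins (left out, the last holds). The fingers move at their own pace and stop on an object; "force" is the grip in N (left out, the last holds). Time passes only in rows, so rows that repeat a pose let the fingers close. It gives the time, the measured TCP pose, the force, the opening and the grip force at its end, in the units of the state.
- manip.get_state(): the state, without advancing time (a new reading comes with each control period).
- manip.capture(name): name is "side" or "top" or "wrist"; returns (picture, depth): 420x560x3 uint8, blue, green, red; 420x560 float32, m along the optical axis (not along the pixel's ray), 0 where there is no reading.
- manip.camera_params(name): a dict with "vfov" (degrees; the focal length in pixels is half the picture's height over the tangent of half this angle, whatever the lens; pixels are square), "cx", "cy" (the principal point, pixels), "world_from_camera" (4x4, takes a point from camera to world coordinates). Camera axes: x right, y down, z forward; pixel columns grow to the right and rows downward; lengths in m; the calibration is good to about 2 mm. A picture is of the moment at which its call begins: read the wrist's pose just before it. camera_params takes no time and is no camera call; for the wrist camera it gives the pose at the moment of the call.
- manip.close_job(): hands the job in; it is judged then, once.
The state is a dict: "time": time; "joint_pos": joint angles; "joint_vel": joint speeds; "joint_efforts": joint torques, N m; "tcp_pos": TCP position; "tool_rot": TCP orientation; "wrist_force": force on the tool from outside, world axes, zero at the start; "wrist_torque": the same for the moment, N m; "opening": finger opening in m; "finger_force": force on a finger pad.
Only numpy, scipy, OpenCV 4.12 (cv2) and the standard library are available. Lean on these libraries where they do the work, as an engineer would, in place of code of your own. Each camera call takes 0.05 s, during which the arm holds its last target. There are 200 camera calls.

### The job

Put the aluminium tube block into the pocket of the open portable incubator, keeping its tubes upright, so that it sits all the way down. Then close the lid fully and swing the latch down over its catch, pressing it until it snaps home against the front. Leave the bottle, the tip box and the clock where they stand.

Things in the scene. Friction and masses are not known exactly. Their poses are not given: they have to be found in the camera images.
- tubeblock_center (a point): Centre of the loose tube block, half-way up: 42.5 mm over its underside. Aluminium block 68 (x) by 104 (y) by 40 mm high; four white caps, 17 mm wide, stand 13 mm above it at x +-22, y +-38 mm; in its middle an upright steel lifting plate 10 mm thick (y), 46 mm wide (x), its top edge 85 mm above the underside. About 0.45 kg. Same after a half turn. Starts upright on the bench.
- incubator: Portable incubator: a cream insulated box fixed to the bench, 168 mm deep (x), 232 mm wide (y), rim 118 mm above the bench. Origin: centre of its underside, on the bench. Axes: x from the latch front to the hinge side, y along the width, z up.
- pocket_floor (a point): Centre of the pocket's floor, in the middle of the incubator and 30 mm above the bench; axes as the incubator's. The pocket is lined with aluminium, 76 mm (x) by 112 mm (y), 88 mm deep. The block goes in with its long side along the pocket's y, 4 mm clear all round; its lifting plate then ends 3 mm below the rim.
- lid_hinge (a point): Middle of the lid's hinge axis, at the rear top edge of the box: 84 mm along x and 89 mm up from pocket_floor. The axis runs along the box's y.
- lid (a joint): Angle of the lid, rad: 0 shut, growing as the latch side goes up (1.57 upright), stop at 1.92. Stiff hinge: it stays where left; 2 to 7 N near the free edge move it. A cream slab 168 mm from hinge to free edge, 232 mm wide, 48 mm thick, underside through the hinge axis; a grey bow handle (12 mm bar, 100 mm long, 40 mm high) on its outer face; a brow overhangs the latch hinge by 14 mm.
- latch_hinge (a point): Middle of the latch's hinge axis, on two lugs at the lid's free edge, moving with the lid: 188 mm from the lid hinge along the lid and 9 mm from its underside towards its outer face. The axis runs along the box's y. With the lid shut it is 128 mm above the bench and 20 mm in front of the box's front.
- latch (a joint): Angle of the latch against the lid, rad: 0 shut, parallel to the box's front; it grows as the free end swings out and up (1.57: straight out of the front, lid shut). It stays where it is left; 1 to 2 N move it. Near 0.12 its inner lip meets a sprung ridge on the box: about 8 to 13 N near the free end push it past, it snaps in at about 0.05 and rests at 0.
- latch_end (a point): Middle of the free end of the latch, 84 mm from latch_hinge. The latch is a steel flap 64 mm wide and 5 mm thick, with a finger tab standing 16 mm outward at this end. Its outer face is 2.5 mm outside the line from the hinge axis to this point.
- bottle: Bystander: capped glass bottle 60 mm across, 105 mm high; centre of its underside.
- tipbox: Bystander: grey box of pipette tips with a clear cover, 85 by 120 by 56 mm high; centre of its underside.
- clock: Bystander: white digital bench clock, 32 by 130 by 78 mm high; centre of its underside.
Not all that is in view belongs to the job. What is shaped like the part that bears tubeblock_center but pink is not meant.

How it is judged:
By the outcome, as a careful person would: the job done as asked, in the order asked, and still so for the second after the job is handed in, with the robot touching nothing.
It also fails if it takes over 67 s, if anything falls off the work surface, if the arm or the gripper's body presses on something with over 40 N, if the wrist force passes 120 N, or if a joint passes its speed limit or range.

## Working session

There is one attempt and no reset: what is moved stays moved. The work goes in short steps, Python scripts to look and compute and a tool call to move; the robot and the scene stay as the last step left them, time stands still between calls to the robot, and variables do not carry over. Pictures are saved under pics/ and viewed, at most 10 in all, crops included, and the job is handed in when it is done.

Besides the shell and the picture viewer there is one more tool, called after "Call:" as name(argument=value, ...) on one line, values as JSON. arm_command: Moves the arm, as the interface text tells. Its arguments: {"type":"object","properties":{"commands":{"type":"array"},"grip":{"type":"number"},"force":{"type":"number"}},"required":["commands"]}

```bash
mkdir -p pics
cat > h.py <<'E'
import numpy as np, cv2
from station import manip
from scipy.spatial.transform import Rotation as R
def cam(n):
    p=manip.camera_params(n); im,d=manip.capture(n)
    f=im.shape[0]/2/np.tan(np.radians(p['vfov'])/2)
    return im,d,f,p['cx'],p['cy'],np.array(p['world_from_camera'])
def cloud(d,f,cx,cy,T):
    v,u=np.mgrid[:d.shape[0],:d.shape[1]]
    P=np.stack([(u-cx)*d/f,(v-cy)*d/f,d],-1)
    return P@T[:3,:3].T+T[:3,3]
def save(n,tag):
    c=cam(n); cv2.imwrite(f'pics/{tag}.png',c[0]); np.savez(f'pics/{tag}.npz',im=c[0],P=cloud(*c[1:]),d=c[1],f=c[2],cx=c[3],cy=c[4],T=c[5])
    return c
def rel(pos,rpy):
    "row for target pose from present"
    s=manip.get_state(); r0=R.from_euler('xyz',s['tool_rot']) 
    t=r0.inv().apply(np.array(pos)-s['tcp_pos'])/0.5
    w=(r0.inv()*R.from_euler('xyz',rpy)).as_rotvec()/np.radians(45)
    print('row',t.round(3),w.round(3))
E
python3 - <<'E'
from h import *
print(manip.get_state())
a=save('side','side0');b=save('top','top0')
for c in(a,b):print(c[2:5],c[5].round(3).tolist(),(c[1]==0).mean())
w=save('wrist','wr0');print(w[5].round(3).tolist())
E
```

```text
{'time': 0.0, 'joint_pos': array([ 1.26929386e+00,  9.18397694e-02,  1.23185741e+00, -1.79743404e-06,
        1.81979743e+00, -5.66873844e-02]), 'joint_vel': array([ 0.00057537, -0.0002479 , -0.00023489, -0.00126585,  0.00109949,
       -0.00214047]), 'joint_efforts': array([ 1.28887848e-03, -4.46465850e+01, -4.06443393e+01,  6.97937747e-02,
        2.96169310e-02, -1.65761398e-04]), 'tcp_pos': array([0.14534404, 0.58186278, 0.23853436]), 'tool_rot': array([-3.13969365e+00, -1.06019016e-04,  2.89677703e+00]), 'wrist_force': array([ 0.64735741,  0.49808798, -0.63301208]), 'wrist_torque': array([-0.02797642, -0.02724325, -0.0177859 ]), 'finger_force': 0.0, 'opening': 0.08805177893554442}
(np.float64(542.5924704682327), 287.9777823760565, 211.15988254323594) [[-0.039, -0.748, 0.663, -0.562], [-0.999, 0.022, -0.033, -0.003], [0.01, -0.664, -0.748, 1.279], [0.0, 0.0, 0.0, 1.0]] 0.003745748299319728
(np.float64(496.1435907539736), 277.4348820540042, 204.33418314015682) [[0.027, -0.999, 0.042, 0.443], [-1.0, -0.027, -0.011, -0.039], [0.012, -0.042, -0.999, 1.272], [0.0, 0.0, 0.0, 1.0]] 0.00375
[[0.243, 0.93, 0.277, 0.07], [0.97, -0.232, -0.071, 0.602], [-0.002, 0.286, -0.958, 0.384], [0.0, 0.0, 0.0, 1.0]]
```

View pics/top0.png

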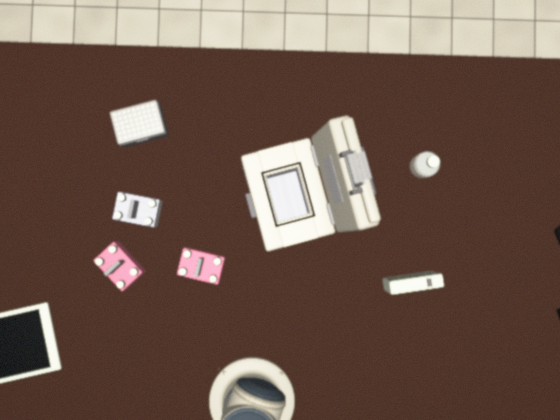

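View pics/side0.png

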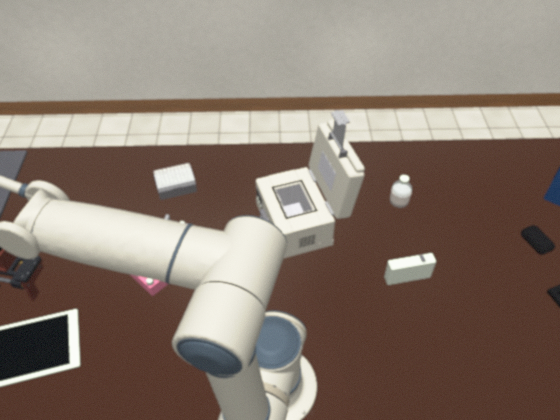

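Candidates for the block: silver one at top-view (137,209); pink ones at (118,266) and (201,265) are decoys. I choose the silver one. The incubator is at about (288,194), with its latch front facing left and the lid and hinge at the right; the latch is at about (357,167).

Run:
```python
from h import *
D=np.load('pics/top0.npz');im,P=D['im'],D['P']
c1=cv2.resize(im[180:240,95:180],None,fx=4.5,fy=4.5,interpolation=cv2.INTER_CUBIC)
c2=cv2.resize(im[105:260,235:390],None,fx=2.6,fy=2.6,interpolation=cv2.INTER_CUBIC)
H=max(c1.shape[0],c2.shape[0]);o=np.zeros((H,c1.shape[1]+c2.shape[1],3),np.uint8)
o[:c1.shape[0],:c1.shape[1]]=c1;o[:c2.shape[0],c1.shape[1]:]=c2
cv2.imwrite('pics/crop0.png',o);print(o.shape)
def rect(m,lab):
    q=P[m]; r=cv2.minAreaRect((q[:,:2]*1000).astype(np.float32)); print(lab,m.sum(),np.round(r[0],1),np.round(r[1],1),round(r[2],1),'z',np.percentile(q[:,2],[5,50,95]).round(4))
z=P[...,2]
v,u=np.mgrid[:420,:560]
B=(u>105)&(u<168)&(v>185)&(v<233)
rect(B&(z>.02),'block'); rect(B&(z>.065),'plate'); rect(B&(z>.03)&(z<.046),'blocktop')
I=(u>235)&(u<345)&(v>130)&(v<255)
rect(I&(z>.105)&(z<.128),'rim'); 
Q=I&(u>260)&(u<318)&(v>160)&(v<225); rect(Q&(z<.09)&(z>.0),'pocketfloor')
L=(u>310)&(u<385)&(v>110)&(v<240)&(z>.14);q=P[L];print('lid z',np.percentile(q[:,2],[1,10,50,90,99]).round(3))
for lab,b in(('bottle',(405,445,145,182)),('tip',(105,170,95,150)),('clock',(378,450,265,298)),('pink1',(90,146,238,294)),('pink2',(172,228,243,289))):
    rect((u>b[0])&(u<b[1])&(v>b[2])&(v<b[3])&(z>.02),lab)
```

```text
(403, 785, 3)
block 1200 [448.9 157.6] [390.4  68.1] 80.2 z [0.035  0.0408 0.0838]
plate 124 [447.1 133.6] [343.1  45.4] 81.0 z [0.0693 0.0837 1.2716]
blocktop 841 [473.3 298. ] [105.5  68.1] 80.2 z [0.0352 0.0395 0.0441]
rim 5657 [516.5 -76.1] [232.2 170.2] 16.7 z [0.1135 0.1177 0.1219]
pocketfloor 1444 [517.  -75.9] [111.2  74. ] 16.7 z [0.0265 0.0307 0.0628]
lid z [0.145 0.18  0.281 0.386 0.391]
bottle 590 [ 517.2 -248.9] [ 59.6 440.8] 27.3 z [0.031  0.0733 0.1068]
tip 1851 [563.3 177.4] [475.5 142.2] 44.2 z [0.0353 0.0553 0.0599]
clock 942 [ 349.6 -241.2] [437.3  79.2] 75.5 z [0.0317 0.0767 0.0818]
pink1 1275 [403.8 183.5] [118.7 436.7] 25.1 z [0.032  0.04   0.0832]
pink2 1203 [356.2  68.6] [106.  255.4] 16.1 z [0.035  0.0403 0.0834]
```

View pics/crop0.png

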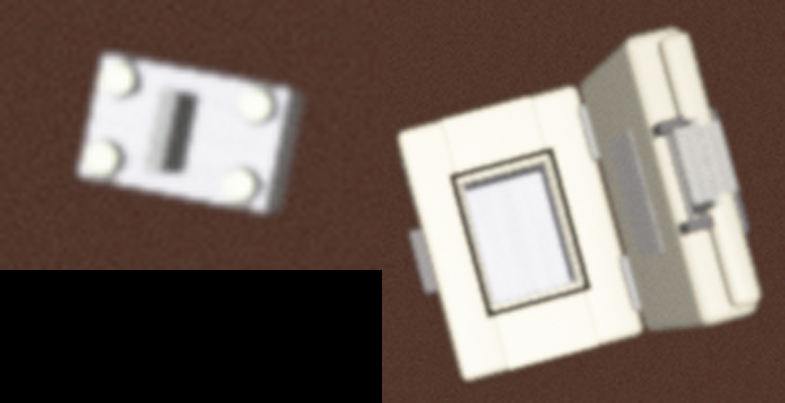

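Left crop: silver block with four white caps and a dark plate, not pink, so it is the right one. Right crop: empty pocket, lid leaning back, latch on the lid's top edge.

```bash
python3 -c "
from h import *
rel([.4733,.298,.20],[np.pi,0,np.radians(170.2)])"
```

```text
row [-0.774 -0.392  0.078] [-0.002 -0.    -0.094]
```

Call:
arm_command(commands=[[[-0.774,-0.392,0.078],[0,0,-0.094]],[[-0.774,-0.392,0.078],[0,0,-0.094]],[[-0.774,-0.392,0.078],[0,0,-0.094]],[[-0.774,-0.392,0.078],[0,0,-0.094]],[[-0.774,-0.392,0.078],[0,0,-0.094]],[[-0.774,-0.392,0.078],[0,0,-0.094]],[[-0.774,-0.392,0.078],[0,0,-0.094]],[[-0.774,-0.392,0.078],[0,0,-0.094]],[[-0.774,-0.392,0.078],[0,0,-0.094]],[[-0.774,-0.392,0.078],[0,0,-0.094]]], grip=0.5, force=40)

```text
time: 1.4
tcp_pos: [0.4725, 0.2993, 0.2009]
tool_rot: [3.141, -0.0, 2.973]
wrist_force: [0.3, -0.3, -0.1]
opening: 0.0439
finger_force: 0.0
```

Run:
```python
from h import *
s=manip.get_state();print(s['time'],s['tcp_pos'],s['tool_rot'],s['opening'])
c=save('wrist','wr1');P=np.load('pics/wr1.npz')['P']
z=P[...,2];near=np.hypot(P[...,0]-.473,P[...,1]-.298)<.085
for lab,m in(('top',near&(z>.034)&(z<.046)),('plate',near&(z>.06)&(z<.095)),('all',near&(z>.02)&(z<.1))):
    q=P[m];r=cv2.minAreaRect((q[:,:2]*1000).astype(np.float32));print(lab,m.sum(),np.round(r,1) if 0 else r,np.percentile(q[:,2],[5,50,95]))
rel([.4733,.298,.067],[np.pi,0,np.radians(170.2)])
```

```text
1.4 [0.47248729 0.2993234  0.20088436] [ 3.14109557e+00 -1.70275486e-05  2.97255931e+00] 0.043949101630152004
top 6855 ((472.4635009765625, 300.8026123046875), (104.26676940917969, 68.34231567382812), 80.3298110961914) [0.03934363 0.04071561 0.04212042]
plate 823 ((472.1009826660156, 300.73614501953125), (9.550339698791504, 45.42430114746094), 80.46206665039062) [0.07390006 0.08541386 0.08670844]
all 9309 ((472.4635009765625, 300.8026123046875), (104.26676940917969, 68.34231567382812), 80.3298110961914) [0.03903237 0.04099498 0.08526707]
row [-0.002 -0.003  0.268] [0.001 0.    0.003]
```

View pics/wr1.png

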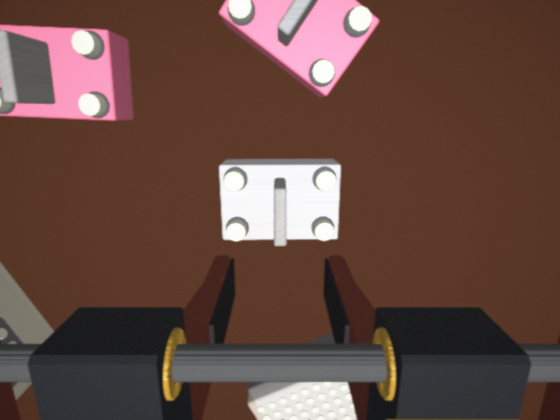

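The block is at image (280,200), with the plate between the fingers. Both views agree within 3 mm.

Call:
arm_command(commands=[[[0.001,0.0025,0.1],[0,0,0]],[[0.001,0.0025,0.2],[0,0,0]],[[0.001,0.0025,0.25],[0,0,0]],[[0.001,0.0025,0.267],[0,0,0]],[[0.001,0.0025,0.267],[0,0,0]],[[0.001,0.0025,0.267],[0,0,0]]])

```text
time: 2.2
tcp_pos: [0.4738, 0.3002, 0.0691]
tool_rot: [3.14, 0.002, 2.971]
wrist_force: [-0.5, 0.1, 0.4]
opening: 0.0437
finger_force: 0.0
```

Call:
arm_command(commands=[[[0,0,0],[0,0,0]],[[0,0,0],[0,0,0]],[[0,0,0],[0,0,0]],[[0,0,0],[0,0,0]],[[0,0,0],[0,0,0]],[[0,0,0],[0,0,0]]], grip=1, force=45)

```text
time: 2.95
tcp_pos: [0.4732, 0.2995, 0.0672]
tool_rot: [3.141, 0.0, 2.971]
wrist_force: [0.3, -0.0, 0.9]
opening: 0.0096
finger_force: 45.0
```

Call:
arm_command(commands=[[[0,0,-0.04],[0,0,0]],[[0,0,-0.14],[0,0,0]],[[0,0,-0.26],[0,0,0]],[[0,0,-0.36],[0,0,0]],[[0,0,-0.36],[0,0,0]],[[0,0,-0.36],[0,0,0]]])

```text
time: 3.7
tcp_pos: [0.4727, 0.2992, 0.2453]
tool_rot: [-3.14, -0.002, 2.971]
wrist_force: [-0.2, -0.5, -6.2]
opening: 0.0096
finger_force: 45.0
```

```bash
python3 -c "
from h import *
s=manip.get_state();print(s['wrist_force'],s['opening'],s['finger_force'])
rel([.5167,-.076,.25],[np.pi,0,np.radians(106.7)])"
```

```text
[-0.17353449 -0.54260227 -6.2271284 ] 0.009648004673676646 44.996910095214844
row [-0.214 -0.725 -0.009] [-3.000e-03 -1.000e-03  1.411e+00]
```

Call:
arm_command(commands=[[[-0.03,-0.09,-0.009],[0,0,0.2]],[[-0.06,-0.19,-0.009],[0,0,0.4]],[[-0.09,-0.29,-0.009],[0,0,0.6]],[[-0.12,-0.39,-0.009],[0,0,0.8]],[[-0.15,-0.49,-0.009],[0,0,1]],[[-0.18,-0.59,-0.009],[0,0,1]],[[-0.214,-0.69,-0.009],[0,0,1]],[[-0.214,-0.725,-0.009],[0,0,1]],[[-0.214,-0.725,-0.009],[0,0,1]]])

```text
time: 4.82
tcp_pos: [0.5159, -0.0766, 0.249]
tool_rot: [-3.139, -0.004, 2.183]
wrist_force: [0.2, 0.5, -4.8]
opening: 0.0101
finger_force: 45.0
```

Call:
arm_command(commands=[[[0,0,0],[0,0,0.2]],[[0,0,0],[0,0,0.41]],[[0,0,0],[0,0,0.41]],[[0,0,0],[0,0,0.41]]])

```text
time: 5.32
tcp_pos: [0.5167, -0.0749, 0.2511]
tool_rot: [-3.141, -0.001, 1.868]
wrist_force: [-0.6, 0.3, -4.6]
opening: 0.0099
finger_force: 45.0
```

Run:
```python
from h import *
s=manip.get_state();print(s['time'],s['tcp_pos'],s['tool_rot'],s['opening'])
c=save('wrist','wr2');P=np.load('pics/wr2.npz')['P']
t=save('top','top2');Q=np.load('pics/top2.npz')['P']
def rect(P,m,l):
    q=P[m];
    if len(q)>20:print(l,m.sum(),[np.round(a,1) for a in cv2.minAreaRect((q[:,:2]*1000).astype(np.float32))],np.percentile(q[:,2],[5,50,95]).round(4))
for n,P in(('w',P),('t',Q)):
    z=P[...,2];near=np.hypot(P[...,0]-.517,P[...,1]+.076)<.15
    rect(P,near&(z>.105)&(z<.128),n+'rim');rect(P,near&(z>.205)&(z<.23),n+'block')
```

```text
5.325 [ 0.51670564 -0.07494717  0.25109621] [-3.14087544e+00 -7.05626773e-04  1.86767488e+00] 0.009853324156572663
wrim 31804 [array([516.2, -74. ]), array([232.2, 171.2]), np.float64(17.0)] [0.1166 0.1186 0.1199]
wblock 18100 [array([ 525.6, -105.2]), array([227.6, 136.4]), np.float64(16.7)] [0.2101 0.2244 0.2259]
trim 1575 [array([516.6, -75.8]), array([232.4, 169.8]), np.float64(16.8)] [0.1132 0.1175 0.1212]
tblock 278 [array([ 526.6, -107.8]), array([225.6, 135. ]), np.float64(16.4)] [0.207  0.2221 0.228 ]
```

View pics/wr2.png

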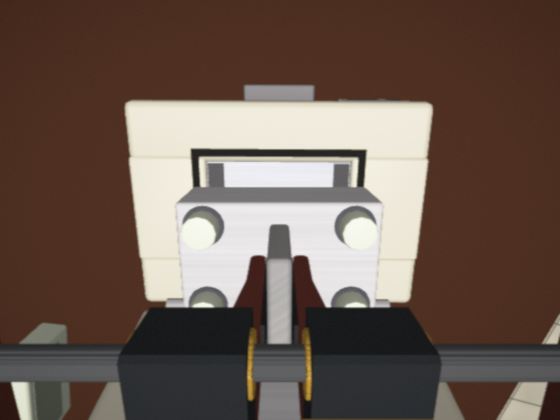

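The gripped block (caps at (200,228), (358,228)) hangs over the pocket, whose front rim is at row ~155. Next I compare block and pocket edges from this same view.

Run:
```python
from h import *
P=np.load('pics/wr2.npz')['P'];z=P[...,2]
v,u=np.mgrid[:420,:560]
a=np.radians(-73.2);ex=np.array([np.cos(a),np.sin(a)]);ey=np.array([-ex[1],ex[0]])
q=P[...,:2]*1000-[516.2,-74.0];X=q@ex;Y=q@ey
m=(u>170)&(u<392)&(v>180)&(v<308)&(z>.215)&(z<.24)
b=cv2.minAreaRect((P[m][:,:2]*1000).astype(np.float32));print('block',b)
m2=(z>.215)&(z<.24)&(u>170)&(u<392)&(v>180)&(v<308)
print('block y',np.percentile(Y[m2],[.3,99.7]),'x',np.percentile(X[m2],[.3,99.7]))
r=(z>.114)&(z<.122)
row=r&(abs(X+50)<4)
print('front edge x',np.percentile(X[r&(abs(Y)<80)],.3),'y',np.percentile(Y[r&(X<-20)],[.3,99.7]))
# pocket side walls near front: floor/wall points with z<.1
for x0 in(-34,-30,-26):
    k=(abs(X-x0)<2)&(z>.112)&(z<.122)
    y=Y[k];print(x0,'inner y',y[y<0].max(),y[y>0].min())
k=r&(abs(Y)<40)&(X<0);print('inner front x',np.percentile(X[k],[90,99,100]))
w=(z<.11)&(z>.035)&(abs(Y)<60)&(abs(X)<45);print('inside wall x min',X[w].min(),'y',Y[w].min(),Y[w].max())
print('floor',np.percentile(Y[(abs(z-.03)<.005)&(abs(Y)<70)&(abs(X)<45)],[0.5,99.5]),np.percentile(z[(z<.04)&(abs(Y)<40)&(abs(X)<45)],[5,50,95]))
```

```text
block ((515.1322631835938, -67.98018646240234), (104.04102325439453, 58.56428146362305), 17.01031494140625)
block y [-50.54481899  52.04289759] x [-35.16791097  21.5642992 ]
front edge x -84.76316853346795 y [-113.95487155  113.658861  ]
-34 inner y -55.604246151881796 55.28235662171297
-30 inner y -55.64434887843481 55.14009818430461
-26 inner y -55.546442735447 55.047081497671854
inner front x [-44.71773162 -39.57124569 -38.73368318]
inside wall x min -37.67883645837597 y -56.07961134171576 55.60548839368258
floor [-55.77183585  55.1145242 ] [0.02992625 0.03120367 0.03244967]
```

Call:
arm_command(commands=[[[-0.0016,-0.0018,0.06],[0,0,0]],[[-0.0016,-0.0018,0.11],[0,0,0]],[[-0.0016,-0.0018,0.14],[0,0,0]],[[-0.0016,-0.0018,0.17],[0,0,0]],[[-0.0016,-0.0018,0.2],[0,0,0]],[[-0.0016,-0.0018,0.23],[0,0,0]],[[-0.0016,-0.0018,0.26],[0,0,0]],[[-0.0016,-0.0018,0.28],[0,0,0]],[[-0.0016,-0.0018,0.295],[0,0,0]],[[-0.0016,-0.0018,0.295],[0,0,0]]])

```text
time: 6.68
tcp_pos: [0.516, -0.0769, 0.1036]
tool_rot: [-3.141, -0.0, 1.863]
wrist_force: [0.2, 0.5, -5.3]
opening: 0.0098
finger_force: 45.0
```

Call:
arm_command(commands=[[[0,0,0.005],[0,0,0]],[[0,0,0.01],[0,0,0]],[[0,0,0.012],[0,0,0]],[[0,0,0.012],[0,0,0]]])

```text
time: 7.18
tcp_pos: [0.5162, -0.0769, 0.0981]
tool_rot: [-3.142, -0.0, 1.863]
wrist_force: [1.1, -0.3, -5.0]
opening: 0.0094
finger_force: 45.0
```

Call:
arm_command(commands=[[[0,0,0],[0,0,0]],[[0,0,0],[0,0,0]],[[0,0,0],[0,0,0]],[[0,0,0],[0,0,0]]], grip=0.65)

```text
time: 7.68
tcp_pos: [0.5164, -0.077, 0.0985]
tool_rot: [3.141, 0.0, 1.863]
wrist_force: [0.3, -0.3, 0.8]
opening: 0.0309
finger_force: 0.0
```

Call:
arm_command(commands=[[[0,0,-0.05],[0,0,0]],[[0,0,-0.15],[0,0,0]],[[0,0,-0.25],[0,0,0]],[[0,0,-0.35],[0,0,0]],[[0,0,-0.35],[0,0,0]],[[0,0,-0.35],[0,0,0]]], grip=1)

```text
time: 8.43
tcp_pos: [0.5162, -0.0769, 0.2724]
tool_rot: [-3.141, -0.0, 1.863]
wrist_force: [1.1, 1.0, -0.1]
opening: 0.0002
finger_force: 0.0
```

Run:
```python
from h import *
s=manip.get_state();print(s['time'],s['tcp_pos'],s['tool_rot'],s['opening'],s['joint_pos'])
save('wrist','wr3');P=np.load('pics/wr3.npz')['P'];z=P[...,2]
a=np.radians(-73.1);ex=np.array([np.cos(a),np.sin(a)]);ey=np.array([-ex[1],ex[0]])
q=P[...,:2]*1000-[516.2,-74.0];X=q@ex;Y=q@ey
for l,m in(('block',(abs(X)<36)&(abs(Y)<54)&(z<.08)&(z>.06)),('plate',(abs(X)<36)&(abs(Y)<15)&(z>.09)&(z<.13))):
    print(l,m.sum(),np.percentile(z[m],[5,50,95]).round(4),np.percentile(X[m],[1,99]),np.percentile(Y[m],[1,99]))
# lid & latch from side and top
s=save('side','side3');t=save('top','top3')
for n in('side3','top3'):
    P=np.load(f'pics/{n}.npz')['P'];z=P[...,2];q=P[...,:2]*1000-[516.2,-74.0];X=q@ex;Y=q@ey
    m=(z>.14)&(z<.5)&(abs(Y)<120)&(X>60)&(X<330)
    print(n,m.sum());
    for Yr in((-100,-70),(-28,28),(70,100)):
        k=m&(Y>Yr[0])&(Y<Yr[1])
        H,xe,ze=np.histogram2d(X[k],z[k]*1000,bins=[np.arange(60,300,12),np.arange(140,460,20)])
        print(Yr);print('x\\z',ze[:-1].astype(int))
        for i,h in enumerate(H):
            if h.sum()>3: print(int(xe[i]),h.astype(int))
im=cv2.resize(cv2.imread('pics/side3.png')[90:270,230:430],None,fx=3,fy=3,interpolation=cv2.INTER_CUBIC);cv2.imwrite('pics/side3c.png',im)
```

```text
8.425 [ 0.51618356 -0.07694136  0.27239696] [-3.14101948e+00 -3.08364270e-04  1.86321758e+00] 0.00022795361460291837 [-2.13158140e-01 -1.09110358e-01  1.37157634e+00 -8.19951463e-06
  1.87977748e+00 -5.05581976e-01]
block 5566 [0.0694 0.0708 0.0725] [-32.44852408  35.89162242] [-51.46563597  50.53996304]
plate 739 [0.0979 0.1152 0.1167] [-22.13441366  35.99044664] [-12.71049166  10.64827479]
side3 3303
(-100, -70)
x\z [140 160 180 200 220 240 260 280 300 320 340 360 380 400 420]
84 [32 26 27 15  1  0  0  0  0  0  0  0  0  0  0]
96 [ 0  0  3 21 33 37 37  4  0  0  0  0  0  0  0]
108 [ 0  0  0  0  0  0  9 36  0  0  0  0  0  0  0]
120 [ 0  0  0  0  0  0  6 32  0  0  0  0  0  0  0]
132 [ 0  0  0  0  0  0  1 48  0  0  0  0  0  0  0]
144 [ 0  0  0  0  0  0  0 23  0  0  0  0  0  0  0]
(-28, 28)
x\z [140 160 180 200 220 240 260 280 300 320 340 360 380 400 420]
84 [52 48 52 31  5  0  0  0  0  0  0  0  0  0  0]
96 [ 0  0  2 26 59 59 54  6  0  0  0  0 28  0  0]
108 [ 0  0  0  0  0  0 13 55 68 50 46 15 63  0  0]
120 [ 0  0  0  0  0  0  1 13  0  4  8  4 65  0  0]
132 [ 0  0  0  0  0  0  0 23  0  0
[... 982 characters left out ...]
0   0   0   0   0   0   1   2   2   1 197   0   0]
132 [  0   0   0   0   0   0   0   0   0   0   0   0 134   0   0]
144 [ 0  0  0  0  0  0  0 13  0  0  0  0  0  0  0]
168 [0 0 5 0 0 0 0 0 0 0 0 0 0 0 0]
180 [ 0  0 14  0  0  0  0  0  0  0  0  0  0  0  0]
(70, 100)
x\z [140 160 180 200 220 240 260 280 300 320 340 360 380 400 420]
84 [ 3 10  4  0  0  0  0  0  0  0  0  0  0  0  0]
96 [ 0  0 15 25 38 39 15  0  0  0  0  0  0  0  0]
108 [ 0  0  0  0  0  1 44 67  0  0  0  0  0  0  0]
120 [ 0  0  0  0  0  0  3 84  0  0  0  0  0  0  0]
132 [  0   0   0   0   0   0   5 103   0   0   0   0   0   0   0]
144 [ 0  0  0  0  0  0  0 84  0  0  0  0  0  0  0]
156 [ 0  0  0  0  0  0  0 11  0  0  0  0  0  0  0]
```

View pics/side3c.png

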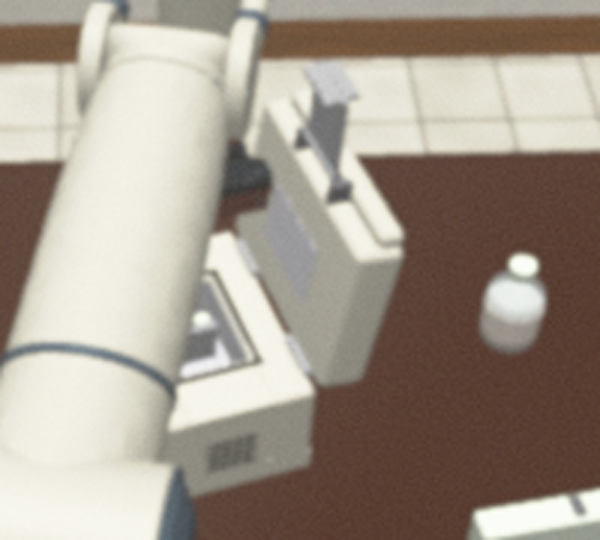

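Block seated (top z .071, plate .115). In the crop, the lid leans back (~1.72 rad) and the latch stands up along its end, with its tab at about (330,75). I'll push the lid from behind at its near side (Y=-82 mm), with the gripper turned 90° to clear the latch.

Call:
arm_command(commands=[[[0,0,-0.12],[0,0,-0.2]],[[0,0,-0.24],[0,0,-0.4]],[[0,0,-0.36],[0,0,-0.6]],[[0,0,-0.37],[0,0,-0.8]],[[0,0,-0.37],[0,0,-1]],[[-0.1,-0.1,-0.37],[0,0,-1]],[[-0.2,-0.1625,-0.37],[0,0,-1]],[[-0.32,-0.1625,-0.37],[0,0,-1]],[[-0.365,-0.1625,-0.37],[0,0,-1]],[[-0.365,-0.1625,-0.37],[0,0,-1]]])

```text
time: 9.82
tcp_pos: [0.4914, -0.2768, 0.4552]
tool_rot: [3.141, -0.005, 2.646]
wrist_force: [0.0, 1.0, -0.2]
opening: 0.0005
finger_force: 0.0
```

Call:
arm_command(commands=[[[0,0,0],[0,0,-0.2]],[[0,0,0],[0,0,-0.4]],[[0,0,0],[0,0,-0.6]],[[0,0,0],[0,0,-0.8]],[[0,0,0],[0,0,-1]],[[0,0,0],[0,0,-1]],[[0,0,0],[0,0,-1]]])

```text
time: 10.7
tcp_pos: [0.491, -0.2742, 0.4583]
tool_rot: [-3.142, 0.0, -2.851]
wrist_force: [-0.1, 0.5, 0.5]
opening: 0.0004
finger_force: 0.0
```

Run:
```python
from h import *
s=manip.get_state();print(s['time'],s['tcp_pos'],s['tool_rot'],s['wrist_force'],s['joint_pos'].round(2))
rel([.4915,-.2749,.262],[np.pi,0,np.radians(196.9)])
```

```text
10.7 [ 0.49102054 -0.27424872  0.45833054] [-3.14151899e+00  1.85542040e-04 -2.85118279e+00] [-0.09968287  0.48747059  0.52487465] [-0.57  0.16  0.75  0.    2.23 -2.43]
row [-0.    -0.001  0.393] [-0.     0.    -0.006]
```

Call:
arm_command(commands=[[[0,0,0.1],[0,0,0]],[[0,0,0.2],[0,0,0]],[[0,0,0.3],[0,0,0]],[[0,0,0.37],[0,0,0]],[[0,0,0.393],[0,0,0]],[[0,0,0.393],[0,0,0]],[[0,0.02,0.393],[0,0,0]],[[0,0.04,0.393],[0,0,0]],[[0,0.06,0.393],[0,0,0]]])

```text
time: 11.82
tcp_pos: [0.483, -0.2472, 0.2649]
tool_rot: [-3.135, 0.004, -2.85]
wrist_force: [1.1, -5.2, 6.1]
opening: 0.0006
finger_force: 3.1
```

Call:
arm_command(commands=[[[0,0.02,0],[0,0,0]],[[0,0.04,0],[0,0,0]],[[0,0.06,0],[0,0,0]],[[0,0.08,0],[0,0,0]],[[0,0.08,0],[0,0,0]]])

```text
time: 12.45
tcp_pos: [0.4708, -0.2072, 0.2623]
tool_rot: [-3.141, 0.001, -2.848]
wrist_force: [0.5, -1.1, 1.0]
opening: 0.0002
finger_force: 0.8
```

```bash
cat >> h.py <<'E'
a=np.radians(-73.1);ex=np.array([np.cos(a),np.sin(a)]);ey=np.array([-ex[1],ex[0]])
def box(P):
    q=P[...,:2]*1000-[516.2,-74.0]; return q@ex,q@ey,P[...,2]*1000
E
python3 - <<'E'
from h import *
s=manip.get_state();print(s['time'],box(s['tcp_pos']),s['wrist_force'])
save('top','t5');X,Y,Z=box(np.load('pics/t5.npz')['P'])
m=(Y>60)&(Y<110)&(Z>150)&(Z<330)&(X>-80)&(X<260)
print(m.sum(),np.percentile(X[m],[1,99]),np.percentile(Z[m],[1,99]));
H,_,_=np.histogram2d(X[m],Z[m],bins=[np.arange(30,200,10),np.arange(140,340,15)]);print(H.astype(int))
E
```

```text
12.45 (np.float64(114.27813359720257), np.float64(-82.18625822912692), np.float64(262.2697115545156)) [ 0.47202399 -1.13676709  1.04437378]
666 [ 52.78740848 124.75300436] [173.6839135  307.95884221]
[[  0   0   0   0   0   0   0   0   0   0   0   0   0]
 [  0   0   0   0   0   0   0   0   0   0   0   0   0]
 [  0   0   0   0   0   0   0   0   1 104   0   0   0]
 [  0   0   0   0   0   0   0   0   0 126   3   0   0]
 [  0   0   0   0   0   0   0   0   0  33 106   8   0]
 [  0   0   0   0   0   0   0   0   0   3  62  61   0]
 [  0   0   0   0   0   0   0   0   0  22  43  15   0]
 [  0   0   0   0   0   0   5   9  14   5   0   0   0]
 [  0   0   0   3   9  12   4   0   0   0   0   0   0]
 [  1   5   4   2   2   4   0   0   0   0   0   0   0]
 [  0   0   0   0   0   0   0   0   0   0   0   0   0]
 [  0   0   0   0   0   0   0   0   0   0   0   0   0]
 [  0   0   0   0   0   0   0   0   0   0   0   0   0]
 [  0   0   0   0   0   0   0   0   0   0   0   0   0]
 [  0   0   0   0   0   0   0   0   0   0   0   0   0]
 [  0   0   0   0   0   0   0   0   0   0   0   0   0]]
```

Call:
arm_command(commands=[[[0,0.022,-0.003],[0,0,0]],[[0,0.045,-0.004],[0,0,0]],[[0,0.07,-0.003],[0,0,0]],[[0,0.096,0],[0,0,0]],[[0,0.12,0.006],[0,0,0]],[[0,0.145,0.014],[0,0,0]],[[0,0.168,0.025],[0,0,0]],[[0,0.19,0.038],[0,0,0]],[[0,0.19,0.038],[0,0,0]]])

```text
time: 13.62
tcp_pos: [0.443, -0.116, 0.2418]
tool_rot: [3.14, -0.001, -2.848]
wrist_force: [0.2, -0.8, -0.4]
opening: 0.0002
finger_force: 0.0
```

Call:
arm_command(commands=[[[0,0.02,0.016],[0,0,0]],[[0,0.04,0.033],[0,0,0]],[[0,0.057,0.052],[0,0,0]],[[0,0.072,0.073],[0,0,0]],[[0,0.085,0.095],[0,0,0]],[[0,0.092,0.107],[0,0,0]],[[0,0.092,0.107],[0,0,0]]])

```text
time: 14.5
tcp_pos: [0.4299, -0.0729, 0.1883]
tool_rot: [3.141, -0.001, -2.849]
wrist_force: [0.7, -0.1, -0.0]
opening: 0.0004
finger_force: 0.0
```

Run:
```python
from h import *
s=manip.get_state();print(s['time'],box(s['tcp_pos']),s['wrist_force'])
save('top','t6');X,Y,Z=box(np.load('pics/t6.npz')['P'])
m=(Y>60)&(Y<110)&(Z>100)&(Z<330)&(X>-150)&(X<160)
H,_,_=np.histogram2d(X[m],Z[m],bins=[np.arange(-130,160,20),np.arange(100,260,10)]);print(H.astype(int))
```

```text
14.5 (np.float64(-26.150718422581825), np.float64(-82.2993496394769), np.float64(188.30722180754273)) [ 0.66753181 -0.09487661 -0.04909889]
[[  0   0   0   0   0   0   0   0   0   0   0   0   0   0   0]
 [  0   0   0   0   0   0  45   6   0   0   0   0   0   0   0]
 [  0   0   0   0   0   1 163  33   0   0   0   0   0   0   0]
 [  0   0   0   0   0   0 141  56   0   0   0   0   0   0   0]
 [  0   0   0   0   0   0 131  65   0   0   0   0   0   0   0]
 [  0   0   0   0   0   0 136  64   0   0   0   0   0   0   0]
 [  0   0   0   0   0   0 148  38   4   1   0   0   0   0   0]
 [  0   0   0   0   0   0 142  57   0   0   0   0   0   0   0]
 [  0   0   0   0   0   0 148  50   0   0   0   0   0   0   0]
 [  0   0   0   0   0   0 165  31   0   0   0   0   0   0   0]
 [  0   0   0   0   0   2 133  11   0   0   0   0   0   0   0]
 [  0   1   1   0   0   0   0   0   0   0   0   0   0   0   0]
 [  0   0   0   0   0   0   0   0   0   0   0   0   0   0   0]
 [  0   0   0   0   0   0   0   0   0   0   0   0   0   0   0]]
```

Call:
arm_command(commands=[[[0,0.02,0.006],[0,0,0]],[[0,0.05,0.01],[0,0,0]],[[0,0.05,0.016],[0,0,0]],[[0,0.05,0.022],[0,0,0]],[[0,0.05,0.022],[0,0,0]]])

```text
time: 15.18
tcp_pos: [0.4227, -0.0476, 0.184]
tool_rot: [-3.141, 0.005, -2.848]
wrist_force: [-11.9, 4.9, 26.0]
opening: 0.0005
finger_force: 13.0
```

Run:
```python
from h import *
s=manip.get_state();print(s['time'],box(s['tcp_pos']),s['wrist_force'])
save('top','t7');X,Y,Z=box(np.load('pics/t7.npz')['P'])
m=(abs(Y)<40)&(Z>15)&(Z<330)&(X>-230)&(X<-90)
H,a,b=np.histogram2d(X[m],Z[m],bins=[np.arange(-230,-80,10),np.arange(20,200,10)]);print(H.astype(int))
k=m&(X<-130);print(np.percentile(X[k],[2,98]),np.percentile(Y[k],[2,98]),np.percentile(Z[k],[2,50,98]))
k=(abs(Y-85)<25)&(abs(X)<60);c=np.polyfit(X[k],Z[k],1);print('lid slope',c)
```

```text
15.175 (np.float64(-52.38928152487411), np.float64(-81.78336180956707), np.float64(184.04690838923014)) [-11.8541029    4.86239351  25.9969794 ]
[[  0   0   0   0   0   0   0   0   0   0   0   0   0   0   0   0   0]
 [  0   0   0   0   0   0   0   0   0   0   0   0   0   0   0   0   0]
 [  0   0   0   0   0   0   0   0   0   0   0   0   0   0   0   0   0]
 [  0   0   0   0   0   0   0   0   0   0   0   0   0   0   0   0   0]
 [  0   0   0   0   0   0   0   0   0  31  41  44   0   0   0   0   0]
 [  0   0   0   0   0   0   0   0   0  36  80   0   0   0   0   0   0]
 [  0   0   0   0   0   0   0   0   0  12 106   0   0   0   0   0   0]
 [  0   0   0   0   0   0   0   0   0   7 109   0   0   0   0   0   0]
 [  0   0   0   0   0   0   0   0   0   2 119   0   0   0   0   0   0]
 [  0   0   0   0   0   0   0   0   0   2 102   3   0   0   0   0   0]
 [  0   0   0   0   0   0   0   0   0   0  81   8   0   0   0   0   0]
 [  0   0   0   0   0   0   0   0   0   0  48  27   0   0   0   0   0]
 [  0   0   0   0   0   0   0   0   0   0  12  54   0   0   0   0   0]
 [  0   0   0   0   0   0   0   0   0   1   2  10   4   3  42   2   0]]
[-187.48925275 -131.51025981] [-30.10631616  30.86280553] [117.15407625 123.84637748 134.30693479]
lid slope [3.20365541e-03 1.67519088e+02]
```

Lid is flat and shut (top at 167.5 mm); the latch sticks out at z≈.12 to X=-188, so now on to it.

Call:
arm_command(commands=[[[0,0,-0.1],[0,0,0.1]],[[0,0,-0.2],[0,0,0.3]],[[0,0.05,-0.25],[0,0,0.5]],[[-0.06,0.15,-0.25],[0,0,0.7]],[[-0.12,0.25,-0.25],[0,0,0.9]],[[-0.164,0.296,-0.25],[0,0,1]],[[-0.164,0.296,-0.25],[0,0,1]],[[-0.164,0.296,-0.25],[0,0,1]]])

```text
time: 16.23
tcp_pos: [0.4584, 0.1162, 0.3031]
tool_rot: [-3.141, -0.0, 2.65]
wrist_force: [-0.2, -1.0, -0.4]
opening: 0.0009
finger_force: 0.0
```

Call:
arm_command(commands=[[[0,0,0],[0,0,0.2]],[[0,0,0],[0,0,0.4]],[[0,0,0],[0,0,0.6]],[[0,0,0],[0,0,0.8]],[[0,0,0],[0,0,1]],[[0,0,0],[0,0,1]],[[0,0,0],[0,0,1]]])

```text
time: 17.1
tcp_pos: [0.4587, 0.1156, 0.3034]
tool_rot: [3.141, 0.0, 1.865]
wrist_force: [-0.9, 0.3, -1.1]
opening: 0.0001
finger_force: 0.0
```

Call:
arm_command(commands=[[[0,0,0],[0,-0.2,0]],[[0,0,0],[0,-0.4,0]],[[0,0,0],[0,-0.6,0]],[[0,0,0],[0,-0.8,0]],[[0,0,0],[0,-1,0]],[[0,0,0],[0,-1,0]],[[0,0,0],[0,-1,0]]])

```text
time: 17.98
tcp_pos: [0.459, 0.1161, 0.3036]
tool_rot: [3.142, 0.782, 1.864]
wrist_force: [1.3, -0.1, 0.9]
opening: 0.0003
finger_force: 0.0
```

```bash
cat >> h.py <<'E'
def tip(X,Z,Y=0,tilt=45):
    "row for fingertip centre at box (X,Y,Z mm), tool tilted"
    t=np.radians(tilt); e=np.r_[ex,0];f=np.r_[ey,0];k=np.array([0,0,1.])
    z=np.sin(t)*e-np.cos(t)*k; x=-np.cos(t)*e-np.sin(t)*k
    Rm=np.c_[x,f,z]; p=np.r_[.5162,-.074,0]+(X*e+Y*f+Z*k)/1000-z*.017
    s=manip.get_state(); r0=R.from_euler('xyz',s['tool_rot'])
    print((X,Z),(r0.inv().apply(p-s['tcp_pos'])/.5).round(4),((r0.inv()*R.from_matrix(Rm)).as_rotvec()/np.radians(45)).round(3))
E
python3 - <<'E'
from h import *
s=manip.get_state();print(s['time'],box(s['tcp_pos']),s['tool_rot'],s['wrist_force'],s['joint_pos'].round(2))
for p in((-165,170),(-166,135),(-165,105),(-150,80),(-130,66),(-115,60),(-106,60)): tip(*p)
save('wrist','w8')
E
```

```text
17.975 (np.float64(-198.53467582168696), np.float64(0.5051851546132854), np.float64(303.61886887672426)) [3.14152498 0.78241308 1.86355627] [ 1.3310907  -0.08930654  0.94180815] [ 0.65 -0.13  1.51 -0.79  1.96  0.12]
(-165, 170) [ 0.1409 -0.0009  0.2028] [-0.002 -0.004 -0.002]
(-166, 135) [ 0.1917 -0.0009  0.251 ] [-0.002 -0.004 -0.002]
(-165, 105) [ 0.2326 -0.0009  0.295 ] [-0.002 -0.004 -0.002]
(-150, 80) [ 0.2466 -0.0009  0.3516] [-0.002 -0.004 -0.002]
(-130, 66) [ 0.2379 -0.0008  0.3997] [-0.002 -0.004 -0.002]
(-115, 60) [ 0.2251 -0.0007  0.4293] [-0.002 -0.004 -0.002]
(-106, 60) [ 0.2123 -0.0007  0.442 ] [-0.002 -0.004 -0.002]
```

View pics/w8.png

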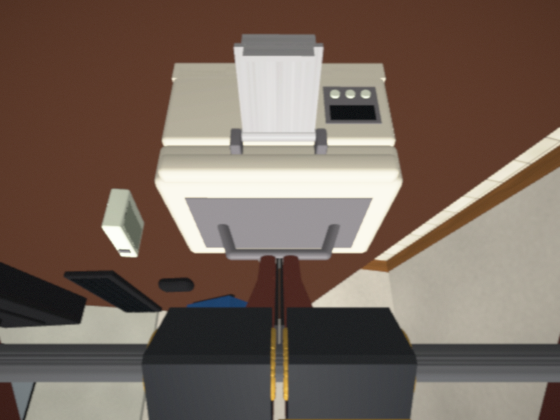

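The latch flap spans (280,45)–(280,135), centred on the fingers, and the lid is shut. I swing it down along its arc.

Call:
arm_command(commands=[[[0.1,0,0.1],[0,0,0]],[[0.15,0,0.2],[0,0,0]],[[0.155,0,0.231],[0,0,0]],[[0.175,0,0.252],[0,0,0]],[[0.193,0,0.272],[0,0,0]],[[0.211,0,0.292],[0,0,0]],[[0.226,0,0.317],[0,0,0]],[[0.238,0,0.343],[0,0,0]],[[0.238,0,0.343],[0,0,0]]])

```text
time: 19.15
tcp_pos: [0.469, 0.0801, 0.0962]
tool_rot: [-3.138, 0.786, 1.866]
wrist_force: [-0.0, -0.5, 0.9]
opening: 0.0004
finger_force: 0.0
```

Call:
arm_command(commands=[[[0.003,0,0.02],[0,0,0]],[[0.005,0,0.044],[0,0,0]],[[-0.001,0,0.06],[0,0,0]],[[-0.01,0,0.076],[0,0,0]],[[-0.01,0,0.076],[0,0,0]]])

```text
time: 19.77
tcp_pos: [0.4784, 0.051, 0.0744]
tool_rot: [3.141, 0.785, 1.862]
wrist_force: [0.0, 0.1, -0.1]
opening: 0.0003
finger_force: 0.2
```

Call:
arm_command(commands=[[[-0.006,0,0.006],[0,0,0]],[[-0.012,0,0.012],[0,0,0]],[[-0.012,0,0.012],[0,0,0]],[[-0.012,0,0.012],[0,0,0]]])

```text
time: 20.27
tcp_pos: [0.4803, 0.0457, 0.0741]
tool_rot: [3.141, 0.78, 1.864]
wrist_force: [-7.2, 14.1, 3.4]
opening: 0.0007
finger_force: 8.1
```

Run:
```python
from h import *
s=manip.get_state();print(s['time'],box(s['tcp_pos']),s['wrist_force'],'along ex',s['wrist_force'][:2]@ex)
X,Y,Z=box(s['tcp_pos']);print('tip',X+12,Z-12)
```

```text
20.275 (np.float64(-124.97259970390778), np.float64(0.4446084623967098), np.float64(74.08879700159984)) [-7.16841269 14.07479453  3.4490531 ] along ex -15.550827890993169
tip -112.97259970390778 62.08879700159984
```

Call:
arm_command(commands=[[[-0.005,0,0.005],[0,0,0]],[[-0.009,0,0.009],[0,0,0]],[[-0.009,0,0.009],[0,0,0]]])

```text
time: 20.65
tcp_pos: [0.481, 0.0444, 0.0741]
tool_rot: [3.139, 0.771, 1.865]
wrist_force: [-24.7, 43.3, 12.5]
opening: 0.0006
finger_force: 23.8
```

Call:
arm_command(commands=[[[0.02,0,-0.04],[0,0,0]],[[0.03,0,-0.12],[0,0,0]],[[0.03,0,-0.24],[0,0,0]],[[0.03,0,-0.3],[0,0,0]],[[0.03,0,-0.3],[0,0,0]],[[0.03,0,-0.3],[0,0,0]]])

```text
time: 21.4
tcp_pos: [0.4489, 0.1482, 0.1688]
tool_rot: [-3.14, 0.786, 1.864]
wrist_force: [-0.2, -0.5, -0.4]
opening: 0.0005
finger_force: 0.0
```

Run:
```python
from h import *
s=manip.get_state();print(s['time'],box(s['tcp_pos']),s['wrist_force'])
save('wrist','w9');X,Y,Z=box(np.load('pics/w9.npz')['P'])
for z in range(45,130,10):
    k=(abs(Y)<22)&(abs(Z-z)<5)&(X<-80)&(X>-140)
    if k.sum()>5:print(z,k.sum(),np.percentile(X[k],[5,50,95]).round(1))
k=(abs(X)<60)&(abs(abs(Y)-90)<15)&(Z>150);print('lid',np.polyfit(X[k],Z[k],1))
save('top','t9');im=np.load('pics/t9.npz')['im'];w=np.load('pics/w9.npz')['im']
o=np.hstack([w[:,:,:],cv2.resize(im[80:320,80:460],(240,152))[np.minimum(np.arange(420),151)]]);cv2.imwrite('pics/w9c.png',o);print(o.shape)
```

```text
21.4 (np.float64(-232.19097029140414), np.float64(0.19726044042293453), np.float64(168.76806237166153)) [-0.17809204 -0.47985655 -0.40893719]
45 682 [-122.  -116.4 -107.5]
55 467 [-108.9 -107.8 -106.7]
65 485 [-108.9 -107.9 -106.8]
75 511 [-108.8 -107.9 -106.7]
85 530 [-109.  -107.9 -106.8]
95 548 [-108.9 -107.9 -106.8]
105 181 [-109.  -107.8 -106.8]
115 127 [-108.9 -107.8 -107. ]
125 72 [-112.  -109.3 -106.8]Traceback (most recent call last):
  File "<stdin>", line 7, in <module>
    raise TypeError("expected non-empty vector for x")
TypeError: expected non-empty vector for x
```

The latch is exactly vertical (X=-107.9 at every height), so it has snapped home. A last check of lid and bystanders, then hand in.

Run:
```python
from h import *
save('top','t9');D=np.load('pics/t9.npz');X,Y,Z=box(D['P'])
k=(X>-50)&(X<60)&(abs(Y-88)<20);print('lid',np.polyfit(X[k],Z[k],1))
a=np.load('pics/top0.npz')['P'][...,2];b=D['P'][...,2]
for n,(u0,u1,v0,v1) in dict(bottle=(405,445,145,182),tip=(105,170,95,150),clock=(378,450,265,298)).items():
    print(n,(abs(a-b)[v0:v1,u0:u1]>.03).sum())
cv2.imwrite('pics/t9c.png',D['im'])
```

```text
lid [3.11091964e-03 1.67658711e+02]
bottle 10
tip 23
clock 13
```

View pics/t9c.png

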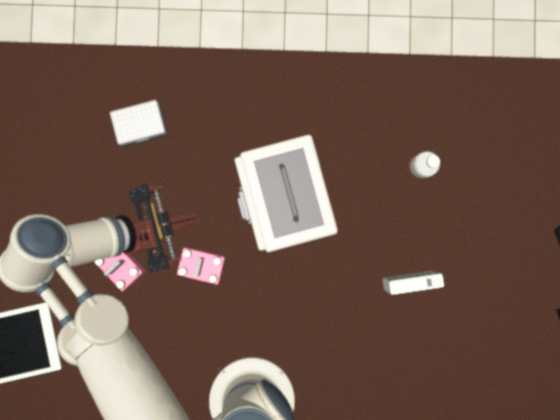

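The lid is shut at (288,193), the latch is flat on the front at (243,205), the bystanders are unmoved, and the robot is clear.

```bash
python3 -c "
from station import manip
print(manip.close_job())"
```

```text
the job is handed in; nothing more can be done
None
```

The block sits fully down in the pocket, the lid is shut and the latch is snapped home with the bystanders unmoved; I handed the job in at about 21.5 s, with one possible concern: the final latch press reached about 51 N at the wrist, through the fingertips (the 40 N limit is for the arm or gripper body, the wrist limit is 120 N).

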